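# Lift the dust cover off the detector with its lifting key

## Task

Take the T-handled lifting key out of its stand, push its cross bar down through the slot in the roof of the square aluminium dust cover and, with the cover still on its base plate, turn the key about a quarter turn so that the bar is caught under the roof. Then lift the cover straight up by the key alone until its lower rim is about 12 cm above the worktop, and finish holding it there over the base plate, level and still: the program ends while the robot holds the key, and nothing is put down. Keep the gripper off the cover, do not tip it, and leave the other things where they are.

Things in the scene. Friction and masses are not known exactly. Their poses are not given: they have to be found in the camera images.
- key: Lifting key, loose, 78 mm tall, 0.12 kg, upright in its stand, flange on the stand's top. Origin: centre of its underside, z up. Heights from there: steel cross bar 25 (along key x) x 7 mm at 0 to 7; shaft 7 mm diameter, 7 to 21; flange 44 mm diameter, 21 to 25; neck 10 mm diameter, 25 to 54; handle 54 to 78.
- handle (a point): Middle of the key's black T handle, on the key's axis 66 mm above its origin: 56 mm long along key x (parallel to the cross bar), 14 mm thick along key y, 24 mm high. Grip it across the 14 mm.
- stand: Fixed black block 60 x 60 x 36 mm on the worktop, with a slot 32 x 13 mm (long along stand x), 26 mm deep, in the middle of its top. Holds the key. Origin: centre of its underside.
- cover: Square aluminium dust cover, open below, 110 x 110 x 60 mm, walls 4 mm, roof 8 mm thick, about 0.35 kg, too wide to grip, loose on the base plate. Origin: centre of its lower rim; z up. Through the middle of the roof goes a slot 29 mm long (cover x) and 11 mm wide (cover y), edges slightly bevelled.
- slot (a point): Centre of the slot's mouth on top of the cover, 60 mm above the cover's origin. With the key pushed in until its flange meets the roof, the key's origin is 21 mm below this point and the cross bar's top 6 mm below the roof's underside, free to turn either way; the detector stays 20 mm below the bar.
- base: Fixed dark steel base plate 130 x 130 x 8 mm on the worktop, with a pad 88 x 88 x 5 mm in its middle that stands inside the cover with 7 mm to spare on each side, and a round detector head (40 mm diameter) on the pad. The cover's rim rests on the plate, 8 mm above the worktop. Origin: centre of the underside.
- lens_tube: Bystander: black lens tube, 32 mm diameter, 52 mm tall, standing. Loose; leave it where it is. Origin: centre of its underside.
- tape_roll: Bystander: roll of tape lying flat, 58 mm diameter, 19 mm high. Loose; leave it where it is. Origin: centre of its underside.
- small_carton: Bystander: brown carton 59 x 121 x 36 mm. Loose; leave it where it is. Origin: centre of its underside.
- dropper_bottle: Bystander: amber dropper bottle, 32 mm diameter, 70 mm tall. Loose; leave it where it is. Origin: centre of its underside.
- marker_pen: Bystander: pen 120 mm long, 12 mm thick, lying. Loose; leave it where it is. Origin: centre of its underside.
- lens_cap: Bystander: black lens cap 34 mm diameter, 10 mm high, lying flat. Loose; leave it where it is. Origin: centre of its underside.
There are look-alikes about, which are no part of the job. What is shaped like the key but orange or turquoise is not meant.

How it is judged (in metres and radians):
On the way, in this order (a step that is already met when the one before it is completed fails the run):
1. the cross bar is through the slot, below the roof, the cover still resting on the base plate (z of key in the frame of cover between 0.03 and 0.048 m and horizontal distance between key and slot below 0.01 m and angle between the x axis of key and the x axis of cover, either way round below 0.35 rad and z of cover in the frame of base below 0.012 m), for 0.1 s.
2. the key is turned across the slot, the cover still resting on the base plate (z of key in the frame of cover between 0.03 and 0.048 m and horizontal distance between key and slot below 0.01 m and angle between the x axis of key and the x axis of cover, either way round above 1 rad and z of cover in the frame of base below 0.012 m), for 0.1 s.
At the end, for the whole second after the job is handed in: The cover hangs only from the key held in the gripper: rim 90 to 160 mm above the worktop, within 50 mm of the base plate's centre from above, tilt under 0.10 rad, slower than 20 mm/s and 0.15 rad/s; cross bar under the roof, at least 0.9 rad across the slot; gripper and arm off the cover (height (world z) of cover between 0.09 and 0.16 m and angle between cover's own z axis and vertical below 0.1 rad and linear speed of cover below 0.02 m/s and angular speed of cover below 0.15 rad/s and horizontal distance between cover and base below 0.05 m and z of key in the frame of cover between 0.03 and 0.048 m and horizontal distance between key and slot below 0.01 m and angle between the x axis of key and the x axis of cover, either way round above 0.9 rad and contact force between key and cover above 1 N and contact force between the fingers and key above 1 N and contact force between each of the arm, the fingers and cover below 0.5 N); the arm keeps its last pose, push and grip.
It fails at once if the cover tips more than 0.3 rad (angle between cover's own z axis and vertical above 0.3 rad).
It fails at once if the gripper pushes or grips the cover (contact force between the fingers and cover above 3 N).
It fails at once if a bystander is moved more than 30 mm (distance of any of lens_tube, tape_roll, small_carton, dropper_bottle, marker_pen, lens_cap from where it was at the start of the episode above 0.03 m).
It also fails if it takes over 48 s, if anything falls off the work surface, if the arm or the gripper's body presses on something with over 40 N, if the wrist force passes 120 N, or if a joint passes its speed limit or range.

## Robot

A 6-joint arm with a two-finger parallel gripper is mounted at the origin on a cart in front of the work surface, level with it; the furniture and walls round the work are solid. World frame = base frame: x ahead of the robot, y to its left, z up, the work surface at z = 0. Lengths are in mm, angles in rad, forces in N, time in s.
With the tool pointing down it reaches from about 350 to 875 mm from the base axis. Payload 4.2 kg.
Tool frame: the origin (TCP) lies between the finger pads; the fingertips stand 11 mm ahead of it and the grasp point (between the pads) lies 8 mm behind it; z points along the fingers, y is the direction in which the jaws open and shut (so a half turn about z gives the same grasp; the last joint's range is limited). The gripper opens to 85 mm and grips with 20 to 120 N. Pads are 22 mm wide; open, the fingers measure 114 mm over their backs; the gripper's body (76 mm by 85 mm) begins 54 mm behind the grasp point. The pads swing forward as they close: fully open they stand 13 mm farther back than shut.
Start: joints at [-0.925, 0.385, 0.008, 0, -1.194, -0.259], TCP at [235.78, -578.798, 242.312] pointing down, gripper open.
Joint ranges: [-3.14, 3.14], [-1.21, 2.06], [-1.07, 1.41], [-3.16, 2.05], [-2.99, -0.16], [-3.1, 3.1]. Speed limits (rad/s): [2.79, 2.79, 3.14, 3.14, 3.14, 3.14].

## Interface

Orientations are given as a unit quaternion [x, y, z, w].
In Python, from bench import * gives the robot as it stands.
- The arm moves only by the tool servo_tool, never from a script. Its argument "rows" is a list of rows, each a list of 7 numbers: the opening, from 0 (shut) to 1 (fully open), then the shift along the tool's x, y, z in cm, then the turn, a rotation vector about the tool's x, y, z in degrees. A call has 1 to 12 rows; each row shifts and turns the commanded pose from where the row before left it, along the tool's axes as they then stand; what a row does not reach is not made up. A row lasts 1/10 s, in which the tool goes at most 50 mm and 8.59 degrees, less where a joint would pass 70% of its speed; a pose out of reach is approached as far as the arm can. A call is refused whole if a number of a shift passes 5 or a number of a turn 8.59, either way. A call with a gripper value outside its range is refused whole. The fingers move at their own pace and stop on an object; the grip force is fixed at half the most. Time passes only in rows, so rows that do not move let the fingers close. It gives the time, the measured TCP pose, the force and the opening at its end, in the units of the state.
- read_state(): the state, without advancing time (a new reading comes with each control period).
- get_image(name): name is "scene" or "top" or "wrist"; returns a dict with "image" (480x640x3 uint8, red, green, blue), "mtx" (3x3 intrinsics, pixels), "extrinsics" (4x4, takes a point from camera to world coordinates). Camera axes: x right, y up, looking along -z (the intrinsics and any distortion apply to the point x, -y, -z); pixel columns grow to the right and rows downward; lengths in mm; the calibration is good to about 2 mm. The wrist camera is an equidistant fisheye: a pixel r from the principal point sees the ray r / f radians off the axis. A picture is of the moment at which its call begins. There is no depth.
- job_done(): hands the job in, once; it reports no verdict.
The state is a dict: "clock": time; "joints": joint angles; "joint_vel": joint speeds; "joint_efforts": joint torques, N m; "position": TCP position; "ee_rot": TCP orientation; "contact_force": force on the tool from outside, world axes, zero at the start; "wrist_torque": the same for the moment, N m; "gripper_width": finger opening in mm.
Only numpy, scipy, OpenCV 4.12 (cv2) and the standard library are available. Lean on these libraries where they do the work, as an engineer would, in place of code of your own. Each camera call takes 0.05 s, during which the arm holds its last target. There are 200 camera calls.

## Working session

There is one attempt and no reset: what is moved stays moved. The work goes in short steps, Python scripts to look and compute and a tool call to move; the robot and the scene stay as the last step left them, time stands still between calls to the robot, and variables do not carry over. Pictures are saved under pics/ and viewed, about 8 in all and at most 12, crops included, and the job is handed in when it is done.

Besides the shell and the picture viewer there is one more tool, called after "Request:" in YAML: its name, and indented under it one key for each argument. servo_tool: Moves the arm, as the interface text tells. Its arguments: {"type":"object","properties":{"rows":{"type":"array","items":{"type":"array","items":{"type":"number"}}}},"required":["rows"]}

```bash
mkdir -p pics
cat > h.py <<'E'
from bench import *
import numpy as np, cv2
from scipy.spatial.transform import Rotation as R
def snap(n,f):
    d=get_image(n); np.savez('pics/'+f,**{k:d[k] for k in('image','mtx','extrinsics')})
    cv2.imwrite('pics/'+f+'.png',d['image'][:,:,::-1]); return d
def load(f): return np.load('pics/'+f+'.npz')
def ray(d,uv,fish=False):
    K=d['mtx'];E=d['extrinsics'];x=(uv[0]-K[0,2])/K[0,0];y=(uv[1]-K[1,2])/K[1,1]
    if fish:
        r=np.hypot(x,y)+1e-12; v=np.array([x/r*np.sin(r),-y/r*np.sin(r),-np.cos(r)])
    else: v=np.array([x,-y,-1])
    return E[:3,3],E[:3,:3]@v
def onz(d,uv,z,fish=False):
    o,v=ray(d,uv,fish); return o+v*(z-o[2])/v[2]
E
python3 - <<'E'
from h import *
a=snap('scene','s0');b=snap('top','t0');
print(a['mtx'],a['extrinsics'],b['mtx'],b['extrinsics']);s=read_state();print(s)
E
```

```text
[[570.98179619   0.         323.50672035]
 [  0.         570.98179619 231.63619403]
 [  0.           0.           1.        ]] [[-7.97836541e-01  3.37071462e-01 -4.99839657e-01 -6.19298689e+01]
 [-6.02852700e-01 -4.53002338e-01  6.56778124e-01  8.77898617e+02]
 [-5.04737062e-03  8.25331274e-01  5.64626259e-01  7.70132899e+02]
 [ 0.00000000e+00  0.00000000e+00  0.00000000e+00  1.00000000e+00]] [[577.19928478   0.         320.07293598]
 [  0.         577.19928478 239.65982606]
 [  0.           0.           1.        ]] [[-2.25183329e-02  9.94672154e-01 -1.00599353e-01  3.82986543e+02]
 [-9.99529143e-01 -2.44969926e-02 -1.84767233e-02  7.32999197e+01]
 [-2.08426638e-02  1.00135920e-01  9.94755438e-01  1.28731351e+03]
 [ 0.00000000e+00  0.00000000e+00  0.00000000e+00  1.00000000e+00]]
{'clock': 0.1, 'joints': array([-9.25418333e-01,  3.85452832e-01,  6.77232294e-03, -4.52344693e-04,
       -1.19401626e+00, -2.58602943e-01]), 'joint_vel': array([ 0.00066834, -0.0002695 ,  0.00215641,  0.00097937, -0.00080467,
       -0.00165168]), 'joint_efforts': array([-6.75701122e-04, -3.93318629e+01,  1.88929403e+01,  4.19789359e+00,
       -2.58636719e-03, -6.60627073e-07]), 'position': array([ 235.58381709, -578.35503996,  241.34843154]), 'ee_rot': array([-1.92102418e-01,  9.81374400e-01,  9.46619003e-04, -2.25899239e-04]), 'contact_force': array([-0.3868814 ,  0.09000049, -0.93870916]), 'wrist_torque': array([-0.00952029, -0.01475292, -0.04141008]), 'gripper_width': 85.26864102926746}
```

View pics/s0.png

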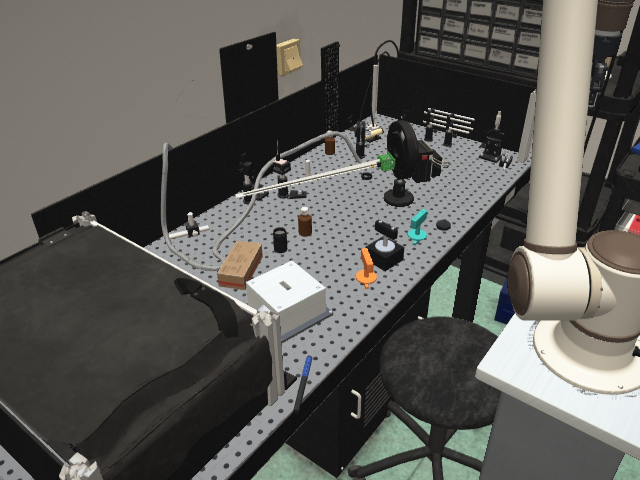

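View pics/t0.png

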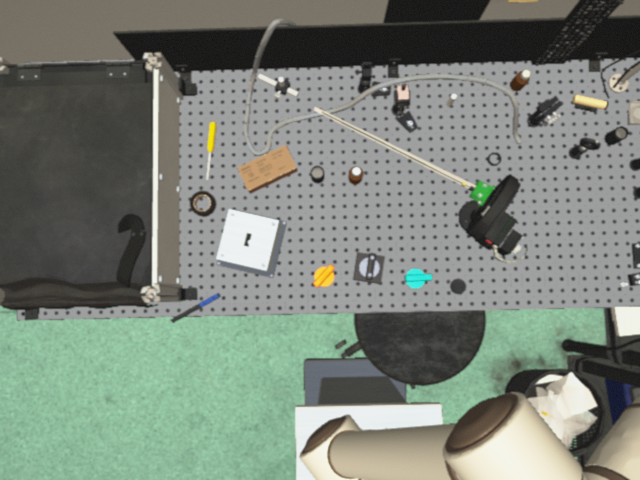

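The scene view shows the key in its black stand (385,240) between the orange (367,268) and turquoise (418,228) look-alikes, and the cover at (287,290). In the top view the stand is at (369,268) and the cover at (250,240), with its slot near (248,239).

Run:
```python
from h import *
t=load('t0');im=t['image'][:,:,::-1]
A=cv2.resize(im[195:285,205:295],None,fx=4.4,fy=4.4,interpolation=cv2.INTER_CUBIC)
B=cv2.resize(im[240:300,340:400],(396,396),interpolation=cv2.INTER_CUBIC)
cv2.imwrite('pics/c0.png',np.hstack([A,B]))
print('key',onz(t,(371,266),78),'stand',onz(t,(369,268),36),'cover',onz(t,(248,240),68))
hsv=cv2.cvtColor(t['image'],cv2.COLOR_RGB2HSV)
m=((hsv[...,2]>150)&(hsv[...,1]<50)).astype(np.uint8);m2=np.zeros_like(m);m2[195:285,205:295]=m[195:285,205:295]
c=max(cv2.findContours(m2,0,1)[0],key=cv2.contourArea);r=cv2.minAreaRect(c);print(r)
P=np.array([onz(t,p,68)[:2] for p in cv2.boxPoints(r)]);print(P,P.mean(0),np.degrees(np.arctan2(*(np.diff(P,axis=0)[:, ::-1]).T)))
```

```text
key [447.27283819  -9.55668525  78.        ] stand [445.27826084  -7.97720583  36.        ] cover [509.34647146 249.39780289  68.        ]
((249.5, 239.5), (89.0, 89.0), 90.0)
[[608.83509717 341.08272592]
 [603.8055272  149.63360133]
 [413.67469629 153.05550158]
 [418.01439005 341.55456545]] [511.08242768 246.33159857] [-91.50487428 178.96892431  88.68114878]
```

View pics/c0.png

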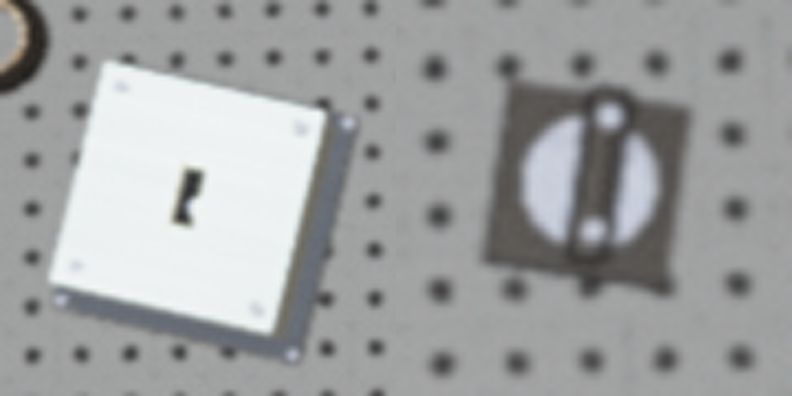

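```bash
cat >> h.py <<'E'
def go(pos=None,xdir=None):
    """remaining motion: shift (cm, current tool axes) and turn about tool z so tool x is along xdir deg (mod 180), plus levelling"""
    s=read_state();r=R.from_quat(s['ee_rot']);p=s['position']
    print('t',s['clock'],'pos',p.round(1),'w',round(s['gripper_width'],1),'F',s['contact_force'].round(1),'j6',s['joints'].round(2)[5])
    if xdir is not None:
        best=None
        for a in(xdir,xdir+180):
            a=np.radians(a);x=np.array([np.cos(a),np.sin(a),0]);z=np.array([0,0,-1.]);q=R.from_matrix(np.c_[x,np.cross(z,x),z])
            v=np.degrees((r.inv()*q).as_rotvec())
            if best is None or abs(v[2])<abs(best[2]):best=v
            print('turn',v.round(2))
    if pos is not None: print('shift cm (tool axes now)',(r.inv().apply(np.array(pos)-p)/10).round(2))
    x=r.apply([1,0,0]);print('tool x world deg',np.degrees(np.arctan2(x[1],x[0])).round(2))
E
python3 - <<'E'
from h import *
t=load('t0')
f=lambda u,v,z:onz(t,(u,v),z)
a=f(372.1,254.4,78);b=f(369.4,278.6,78);d=a-b;print('handle',(a+b)/2,np.linalg.norm(d),np.degrees(np.arctan2(d[1],d[0])))
C=[f(205+u/4.4,195+v/4.4,68) for u,v in((105,62),(328,110),(275,335),(50,282))]
print('cover',np.mean(C,0));
for i in range(4):
    d=C[(i+1)%4]-C[i];print(np.linalg.norm(d),np.degrees(np.arctan2(d[1],d[0])))
k=(a+b)/2
go([k[0],k[1],300],np.degrees(np.arctan2((a-b)[1],(a-b)[0])))
E
```

```text
handle [446.2906429   -9.00913219  78.        ] 51.015946626688546 -8.14155362433673
cover [509.95969522 249.29598165  68.        ]
111.50235552941918 -103.65420691299727
111.83313033150529 165.91648889868574
112.0804117252078 75.46269240795395
110.11149697299038 -14.38409958110198
t 0.1 pos [ 235.6 -578.4  241.3] w 85.3 F [-0.4  0.1 -0.9] j6 -0.26
turn [ 5.0000e-02  1.4000e-01 -1.4971e+02]
turn [ 1.100e-01 -3.000e-02  3.029e+01]
shift cm (tool axes now) [-40.98  44.8   -5.78]
tool x world deg -157.85
```

Request:
servo_tool:
  rows:
    - [1,-1.5,1.5,-1.0,0,0,0]
    - [1,-3,3.3,-1.0,0,0,0]
    - [1,-3,3.3,-1,0,0,0]
    - [1,-3,3.3,-1,0,0,0]
    - [1,-3,3.3,-1,0,0,0]
    - [1,-3,3.3,-0.5,0,0,0]
    - [1,-3,3.3,0,0,0,0]
    - [1,-3,3.3,0,0,0,0]
    - [1,-3,3.3,0,0,0,0]
    - [1,-3,3.3,0,0,0,0]
    - [1,-3,3.3,0,0,0,0]
    - [1,-3,3.3,0,0,0,0]

```text
clock: 1.3
position: [412.6, -96.7, 297.2]
ee_rot: [-0.192, 0.981, 0.0, -0.0]
contact_force: [1.0, 0.7, 0.8]
gripper_width: 85.3
```

Request:
servo_tool:
  rows:
    - [1,-3,3.3,0,0,0,0]
    - [1,-1.5,2,0,0,0,0]
    - [1,0,0,0,0,0,7.5]
    - [1,0,0,0,0,0,7.5]
    - [1,0,0,0,0,0,7.5]
    - [1,0,0,0,0,0,7.5]
    - [1,0,0,0,0,0,0]
    - [1,0,0,0,0,0,0]

```text
clock: 2.1
position: [434.2, -32.5, 297.1]
ee_rot: [0.067, 0.998, -0.0, -0.0]
contact_force: [0.1, 0.2, 0.0]
gripper_width: 85.5
```

Run:
```python
from h import *
go([446.3,-9,200],-8.1)
w=snap('wrist','w0');print(w['mtx'],w['extrinsics'].round(3));print(read_state()['joints'])
```

```text
t 2.1 pos [434.2 -32.5 297.1] w 85.5 F [0.1 0.2 0. ] j6 -2.01
turn [ 5.0000e-02 -1.0000e-02 -1.7958e+02]
turn [-0.01 -0.03  0.42]
shift cm (tool axes now) [-0.89  2.5   9.71]
tool x world deg 172.32
[[371.64829954   0.         325.52658703]
 [  0.         371.64829954 245.18126215]
 [  0.           0.           1.        ]] [[ 1.33000e-01 -9.52000e-01 -2.76000e-01  3.64105e+02]
 [ 9.91000e-01  1.28000e-01  3.70000e-02 -2.13890e+01]
 [ 0.00000e+00 -2.79000e-01  9.60000e-01  4.28936e+02]
 [ 0.00000e+00  0.00000e+00  0.00000e+00  1.00000e+00]]
[ 3.00838160e-01  1.38927907e-02 -3.28399442e-01 -1.48514773e-04
 -1.22885809e+00 -2.00625029e+00]
```

View pics/w0.png

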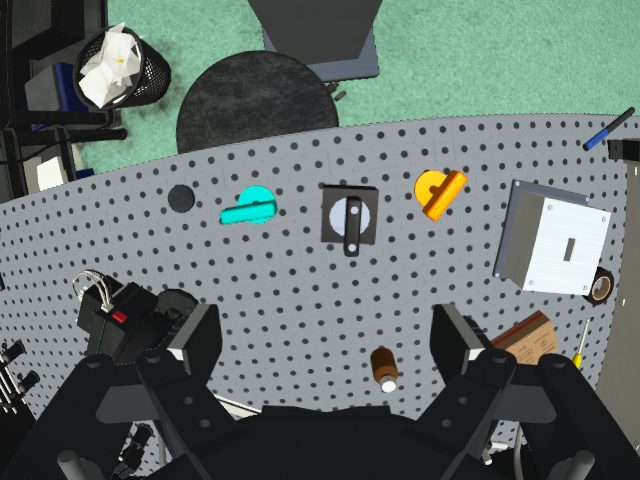

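Wrist view: the key handle's screws are at (353,203) and (351,248), and the turquoise and orange look-alikes are on either side. The cover's slot is at about (570,250).

Run:
```python
from h import *
t=load('t0');w=load('w0')
a=onz(t,(372.1,257.7),93);b=onz(t,(369.7,274.8),93);print('top',(a+b)/2,np.linalg.norm(a-b),np.degrees(np.arctan2(*(a-b)[1::-1])))
g=cv2.cvtColor(w['image'],cv2.COLOR_RGB2GRAY)
# light screws / flange
sub=g[180:260,320:385];m=(sub>150).astype(np.uint8)
n,l,s,c=cv2.connectedComponentsWithStats(m);
for i in range(1,n):
    if s[i,4]>4: print(s[i],c[i]+[320,180])
sub=g[170:310,490:620]
m=(sub>185).astype(np.uint8);cn=max(cv2.findContours(m,0,2)[0],key=cv2.contourArea);ap=cv2.approxPolyDP(cn,6,True)[:,0]+[490,170];print(ap)
md=(sub[60:100,65:100]<120).astype(np.uint8);n,l,s,c=cv2.connectedComponentsWithStats(md);print(s[1:],c[1:]+[555,230])
a=onz(w,(353,202.5),93,1);b=onz(w,(351,248),93,1);print('wrist',(a+b)/2,np.linalg.norm(a-b),np.degrees(np.arctan2(*(a-b)[1::-1])))
print('slot',onz(w,(570,250),68,1))
cv2.imwrite('pics/c1.png',cv2.resize(w['image'][180:265,310:395,::-1],(595,595),interpolation=cv2.INTER_CUBIC))
```

```text
top [445.98899551  -8.31083511  93.        ] 35.738427646013044 -9.759516444388266
[ 0  0 19  4 58] [330.44827586 181.15517241]
[27  0 16  5 57] [354.24561404 181.77192982]
[   0    0   65   80 1263] [363.98812352 234.90419636]
[ 0 10  2 15 24] [320.375 195.875]
[  9  18  17  38 424] [338.00707547 216.00943396]
[ 40  23  10  30 185] [364.24324324 217.48648649]
[31 27  7  7 42] [353.92857143 209.80952381]
[ 0 28  1 20 20] [320.  217.5]
[29 64  7  7 38] [351.84210526 247.21052632]
[[545 198]
 [523 289]
 [587 294]
 [610 213]]
[[  9   8  11  23 126]] [[568.88888889 249.15873016]]
wrist [445.15383962  -7.28268336  93.        ] 43.50988356448349 170.88077044284444
slot [512.71698585 253.19628517  68.        ]
```

View pics/c1.png

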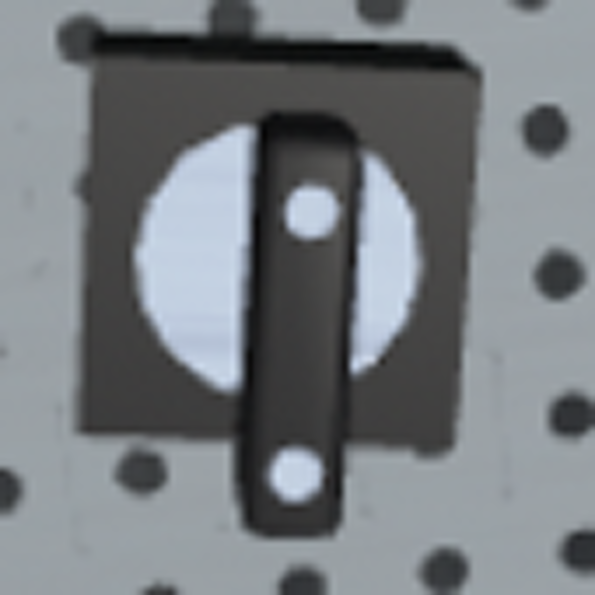

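The crop shows the handle seen from the side, its screws sharp at (353.9,209.8) and (351.8,247.2).

Run:
```python
from h import *
w=load('w0')
a=onz(w,(353.93,209.81),93,1);b=onz(w,(351.84,247.21),93,1);print('wrist',(a+b)/2,np.linalg.norm(a-b),np.degrees(np.arctan2(*(b-a)[1::-1])))
k=(a+b)/2
C=np.array([onz(w,p,68,1) for p in((545,198),(523,289),(587,294),(610,213))]);print('cover',C.mean(0),[np.degrees(np.arctan2(*(C[(i+1)%4]-C[i])[1::-1])) for i in range(4)],'slot',onz(w,(568.9,249.2),68,1))
go([(k[0]+446)/2,(k[1]-8.3)/2,73],-9)
```

```text
wrist [448.26812572  -6.82049081  93.        ] 35.91314993329696 -9.723543892836613
cover [512.32882307 252.12545492  68.        ] [np.float64(-14.262600252363413), np.float64(75.79556894720899), np.float64(164.65197386481574), np.float64(-104.57624741650726)] slot [511.45280315 251.34524627  68.        ]
t 2.15 pos [434.2 -32.6 297.1] w 85.2 F [ 0.7 -0.1  0. ] j6 -2.01
turn [ 3.0000e-02 -0.0000e+00 -1.7872e+02]
turn [-0.   -0.02  1.28]
shift cm (tool axes now) [-0.95  2.65 22.41]
tool x world deg 172.28
```

Request:
servo_tool:
  rows:
    - [0.55,-1.0,2.6,0,0,0,0]
    - [0.55,0,0,1,0,0,2]
    - [0.55,0,0,3,0,0,0]
    - [0.55,0,0,3,0,0,0]
    - [0.55,0,0,3,0,0,0]
    - [0.55,0,0,3,0,0,0]
    - [0.55,0,0,2,0,0,0]
    - [0.55,0,0,0,0,0,0]
    - [0.55,0,0,0,0,0,0]

```text
clock: 3.05
position: [448.3, -8.1, 147.7]
ee_rot: [0.085, 0.996, -0.0, 0.0]
contact_force: [0.2, -0.4, 0.0]
gripper_width: 47.1
```

Run:
```python
from h import *
w=snap('wrist','w1');go([447.2,-7.6,73],-9.7)
```

```text
t 3.1 pos [448.8  -8.  148.4] w 46.9 F [-0.   0.2 -0.3] j6 -2.09
turn [ 1.8000e-01 -5.0000e-02  1.7992e+02]
turn [ 0.03  0.11 -0.08]
shift cm (tool axes now) [0.18 0.   7.54]
tool x world deg 170.22
```

View pics/w1.png

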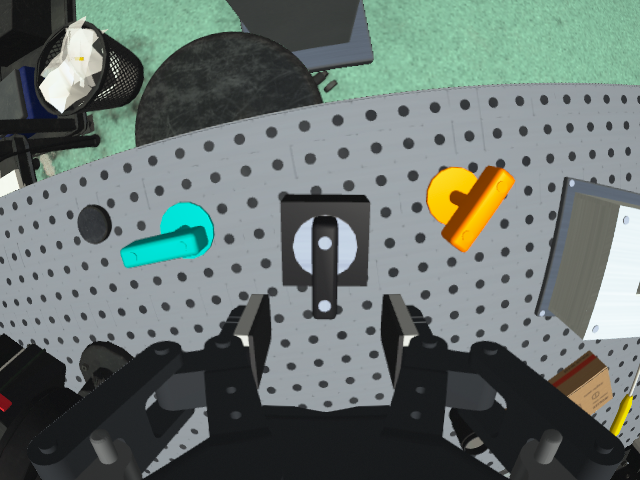

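The handle screws at (325,243) and (325,306) lie on the image's centre line, so the grasp is aligned. Next I descend and grip.

Request:
servo_tool:
  rows:
    - [0.55,0.1,0,2.5,0,0,0]
    - [0.55,0,0,2.5,0,0,0]
    - [0.55,0,0,1.5,0,0,0]
    - [0.55,0,0,1.0,0,0,0]
    - [0.55,0,0,0,0,0,0]
    - [0.3,0,0,0,0,0,0]
    - [0,0,0,0,0,0,0]
    - [0,0,0,0,0,0,0]
    - [0,0,0,0,0,0,0]
    - [0,0,0,0,0,0,0]
    - [0,0,0,0,0,0,0]

```text
clock: 4.2
position: [447.7, -7.8, 73.3]
ee_rot: [0.085, 0.996, 0.0, 0.001]
contact_force: [-0.3, 0.7, 6.0]
gripper_width: 13.1
```

Request:
servo_tool:
  rows:
    - [0,0,0,-0.5,0,0,0]
    - [0,0,0,-1.5,0,0,0]
    - [0,0,0,-2.5,0,0,0]
    - [0,0,0,-3,0,0,0]
    - [0,0,0,-2.5,0,0,0]
    - [0,0,0,-1,0,0,0]
    - [0,0,0,0,0,0,0]

```text
clock: 4.9
position: [447.2, -7.8, 183.2]
ee_rot: [0.086, 0.996, 0.001, 0.001]
contact_force: [0.7, -0.2, -1.7]
gripper_width: 12.9
```

Run:
```python
from h import *
w=snap('wrist','w2');go([510.7,250.2,190],-14.4)
g=w['image'];print(read_state()['joints'].round(2))
```

```text
t 4.95 pos [446.3  -7.9 181.9] w 13.3 F [ 0.2 -1.2 -1.7] j6 -2.09
turn [ 5.0000e-02  4.0000e-02 -1.7546e+02]
turn [ 0.03 -0.03  4.54]
shift cm (tool axes now) [-1.92 26.53 -0.8 ]
tool x world deg 170.14
[ 0.35  0.14 -0.5  -0.   -0.93 -2.09]
```

View pics/w2.png

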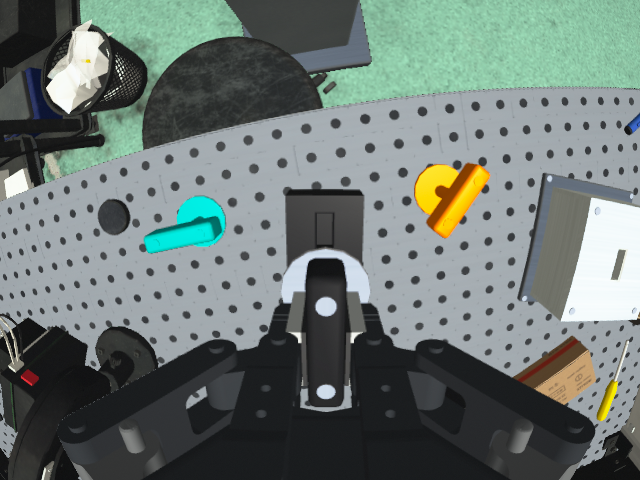

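The key is held straight, with its screws at (326,307) and (326,391), and the stand is empty. Now I carry it over the cover.

Request:
servo_tool:
  rows:
    - [0,-0.1,1.0,-0.5,0,0,0]
    - [0,-0.2,2.5,-0.3,0,0,0]
    - [0,-0.2,3,0,0,0,0]
    - [0,-0.2,3,0,0,0,0]
    - [0,-0.2,3,0,0,0,0]
    - [0,-0.2,3,0,0,0,0]
    - [0,-0.2,3,0,0,0,0]
    - [0,-0.2,3,0,0,0,0]
    - [0,-0.2,3,0,0,0,0]
    - [0,-0.3,2,0,0,0,0]
    - [0,0,0,0,0,0,2.5]
    - [0,0,0,0,0,0,2.1]

```text
clock: 6.15
position: [511.2, 250.8, 188.1]
ee_rot: [0.126, 0.992, -0.001, -0.001]
contact_force: [-1.2, -1.2, -0.6]
gripper_width: 13.2
```

Request:
servo_tool:
  rows:
    - [0,0,0,0,0,0,0]
    - [0,0,0,0,0,0,0]
    - [0,0,0,0,0,0,0]

```text
clock: 6.45
position: [511.6, 249.7, 189.7]
ee_rot: [0.125, 0.992, -0.0, -0.0]
contact_force: [0.5, 0.6, -1.2]
gripper_width: 13.2
```

Run:
```python
from h import *
w2=load('w2');s=read_state()
p=(np.array([326,307])+[326,391])/2
k=onz(w2,p,182+19.7,1);a=onz(w2,(326,307),201.7,1);b=onz(w2,(326,391),201.7,1);print('key mid at lift',k,(a+b)/2,np.linalg.norm(a-b),np.degrees(np.arctan2(*(b-a)[1::-1])))
w=snap('wrist','w3');go([510.7,250.2,190],-14.4)
```

```text
key mid at lift [447.76490278  -5.91833081 201.7       ] [449.04493806  -6.13838501 201.7       ] 36.1607149578902 -9.786467159671808
t 6.5 pos [511.7 249.7 190. ] w 13.0 F [ 0.7  0.  -1.1] j6 -2.56
turn [-4.0000e-02  5.0000e-02  1.7998e+02]
turn [-0.04 -0.02 -0.02]
shift cm (tool axes now) [ 0.11  0.03 -0.  ]
tool x world deg 165.58
```

View pics/w3.png

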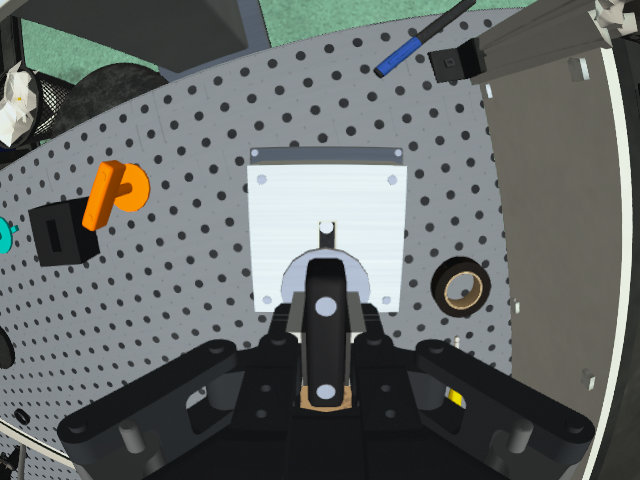

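The view shows the cover below the key: roof screws near (262,180), (392,180), (267,300) and (386,300), and the near end of the slot at (327,222), with the far end hidden by the flange.

Run:
```python
from h import *
w=load('w3');g=cv2.cvtColor(w['image'],cv2.COLOR_RGB2GRAY);E=w['extrinsics']
def cen(u,v,r,dark=True):
    s=g[v-r:v+r+1,u-r:u+r+1].astype(float);k=np.clip((np.median(s)-s) if dark else (s-np.median(s)),0,None);k[k<0.35*k.max()]=0
    y,x=np.mgrid[-r:r+1,-r:r+1];return u+(k*x).sum()/k.sum(),v+(k*y).sum()/k.sum()
S=[cen(*p,9) for p in((262,180),(392,180),(386,300),(267,300))];H=[cen(326,307,11,False),cen(326,391,11,False)]
print(np.round(S,1),np.round(H,1))
yaw=np.radians(165.58);X=np.array([np.cos(yaw),np.sin(yaw)]);Y=np.array([X[1],-X[0]])
P=np.array([onz(w,p,68,1)[:2] for p in S]);K=np.array([onz(w,p,190+19.7,1)[:2] for p in H])
T=np.array([511.6,249.7])
f=lambda q:np.round([(q-T)@X,(q-T)@Y],2)
print('cover',P.mean(0),'tool',f(P.mean(0)),'sides',[np.round([np.linalg.norm(P[(i+1)%4]-P[i]),np.degrees(np.arctan2(*(P[(i+1)%4]-P[i])[::-1]))],1) for i in range(4)])
print('key',K.mean(0),'tool',f(K.mean(0)),np.linalg.norm(K[1]-K[0]),np.degrees(np.arctan2(*(K[1]-K[0])[::-1])))
row=g[232:240,305:350].mean(0).astype(int);print(row);col=g[205:250,327:329].mean(1).astype(int);print(col)
for z in(68,):print('slot near end',f(onz(w,(327.3,222),z,1)[:2]))
o,v=ray(w,(325.5,245.2),1);print('cam',f(o[:2]))
```

```text
[[261.1 178.8]
 [391.7 179.4]
 [385.4 299.9]
 [275.5 308.4]] [[323.7 306.1]
 [325.5 391.3]]
cover [514.41252073 252.94411535] tool [-1.92  3.84] sides [array([90. , 75.4]), array([ 90.2, -14.7]), array([ 83.5, -99.6]), array([ 97.8, 169.3])]
key [512.41851793 251.01852303] tool [-0.46  1.48] 36.15020953911485 -13.470318027998525
[238 239 238 238 238 238 238 238 238 239 239 238 237 236 135  55  46  58
  72  82  83  87  83  78  68  55  45  45  50 105 198 227 235 238 238 238
 238 238 238 238 238 238 238 238 238]
[239 238 237 236 236 236 235 236 237 237 236 237 237 236 235 233 230 231
 234 234 234 234 234 234 234 234 234 233 136  62  40  43  43  44  46  47
  48  49  48  46  47  50  65  98 151]
slot near end [14.47  2.97]
cam [71.1   1.78]
```

Run:
```python
from h import *
w=load('w3');g=cv2.cvtColor(w['image'],cv2.COLOR_RGB2GRAY)
yaw=np.radians(165.58);X=np.array([np.cos(yaw),np.sin(yaw)]);Y=np.array([X[1],-X[0]]);T=np.array([511.6,249.7])
f=lambda uv,z:np.array([(onz(w,uv,z,1)[:2]-T)@X,(onz(w,uv,z,1)[:2]-T)@Y]).round(2)
for (u0,u1,v0,v1) in((312,340,295,320),(312,340,378,402)):
    n,l,s,c=cv2.connectedComponentsWithStats((g[v0:v1,u0:u1]>120).astype(np.uint8))
    for i in range(1,n):
        if 60<s[i,4]<500: q=c[i]+[u0,v0];print('screw',s[i],q,f(q,209.7))
P=[f(p,68) for p in((261.1,178.8),(391.7,179.4),(385.4,299.9))];print('cover',(P[0]+P[2])/2)
for r in range(226,244,4):
    L=g[r:r+3,305:350].mean(0);b=np.where(L<150)[0]+305;print(r,b.min(),b.max(),f((b.min()-.5,r+1),68),f((b.max()+.5,r+1),68))
print(g[214:226,318:338])
# flange outline in image at z = TCP-58+25
```

```text
screw [  4   2  21  19 317] [325.57413249 306.18611987] [17.56  1.79]
screw [  5   7  18  14 209] [325.5215311  391.46889952] [-18.6   1.8]
cover [-0.075  2.13 ]
226 333 334 [10.88  6.62] [10.89  8.02]
230 319 334 [ 7.98 -3.21] [7.99 8.04]
234 319 334 [ 5.08 -3.22] [5.09 8.06]
238 319 334 [ 2.15 -3.23] [2.16 8.08]
242 319 334 [-0.79 -3.24] [-0.78  8.11]
[[237 236 236 236 237 236 237 237 237 237 237 237 237 237 237 237 237 237
  237 237]
 [235 235 235 235 235 235 235 236 236 236 236 235 236 235 236 236 236 235
  236 236]
 [236 236 236 236 236 236 236 237 237 237 237 237 236 237 237 237 237 237
  236 237]
 [237 237 237 237 237 237 237 237 237 237 237 237 237 237 237 237 237 237
  237 237]
 [236 236 236 237 236 236 236 236 236 236 236 236 236 236 236 236 236 236
  236 236]
 [235 235 235 235 235 235 235 235 235 235 235 235 235 235 235 236 236 235
  236 235]
 [234 233 233 233 233 233 233 233 233 233 233 233 232 232 232 232 231 231
  231 234]
 [235 221 218 226 232 232 232 231 231 231 230 229 229 223 207 207 212 221
  226 235]
 [237 170 156 212 233 233 232 232 231 231 231 230 228 208 123 118 155 211
  228 236]
 [236 134 167 221 234 234 234 234 234 234 234 234 234 220 136  37  96 204
  227 235]
 [234 153 208 233 234 233 234 234 234 234 234 234 234 233 218  32  94 201
  224 232]
 [233 209 225 234 234 234 234 234 234 234 234 234 234 234 224 113 103 197
  222 231]]
```

Request:
servo_tool:
  rows:
    - [0,0.05,0.05,1,0,0,0.2]
    - [0,0,0,2,0,0,0]
    - [0,0,0,1.5,0,0,0]
    - [0,0,0,1,0,0,0]
    - [0,0,0,0.3,0,0,0]
    - [0,0,0,0.3,0,0,0]
    - [0,0,0,0.2,0,0,0]
    - [0,0,0,0.2,0,0,0]
    - [0,0,0,0.2,0,0,0]
    - [0,0,0,0.2,0,0,0]

```text
clock: 7.5
position: [511.6, 250.5, 121.5]
ee_rot: [0.127, 0.992, 0.0, 0.0]
contact_force: [-0.3, -0.4, -1.2]
gripper_width: 13.6
```

Request:
servo_tool:
  rows:
    - [0,0,0,0,0,0,0]
    - [0,0,0,0,0,0,0]

```text
clock: 7.7
position: [511.5, 250.4, 121.4]
ee_rot: [0.127, 0.992, 0.0, 0.0]
contact_force: [-0.4, -0.2, -0.4]
gripper_width: 12.9
```

No contact force and the bar is about 5 mm into the slot, so I continue down.

Request:
servo_tool:
  rows:
    - [0,0,0,0.3,0,0,0]
    - [0,0,0,0.3,0,0,0]
    - [0,0,0,0.3,0,0,0]
    - [0,0,0,0.2,0,0,0]
    - [0,0,0,0.2,0,0,0]
    - [0,0,0,0.1,0,0,0]
    - [0,0,0,0.1,0,0,0]
    - [0,0,0,0,0,0,0]
    - [0,0,0,0,0,0,0]
    - [0,0,0,0,0,0,0]

```text
clock: 8.7
position: [511.5, 250.4, 106.4]
ee_rot: [0.127, 0.992, 0.0, 0.0]
contact_force: [0.1, -0.2, -2.1]
gripper_width: 13.0
```

Run:
```python
from h import *
go([511.5,250.4,105],75.4);print(read_state()['joints'].round(2)); snap('scene','s1')
im=load('s1')['image'][200:360,200:410,::-1];cv2.imwrite('pics/c2.png',cv2.resize(im,None,fx=3.6,fy=3.6,interpolation=cv2.INTER_CUBIC))
```

```text
t 8.7 pos [511.5 250.4 106.4] w 13.0 F [ 0.1 -0.2 -2.1] j6 -2.57
turn [ 2.000e-02 -0.000e+00  8.996e+01]
turn [ 0.000e+00  2.000e-02 -9.004e+01]
shift cm (tool axes now) [0.01 0.   0.14]
tool x world deg 165.36
[ 0.74  0.43 -0.31  0.   -0.84 -2.57]
```

View pics/c2.png

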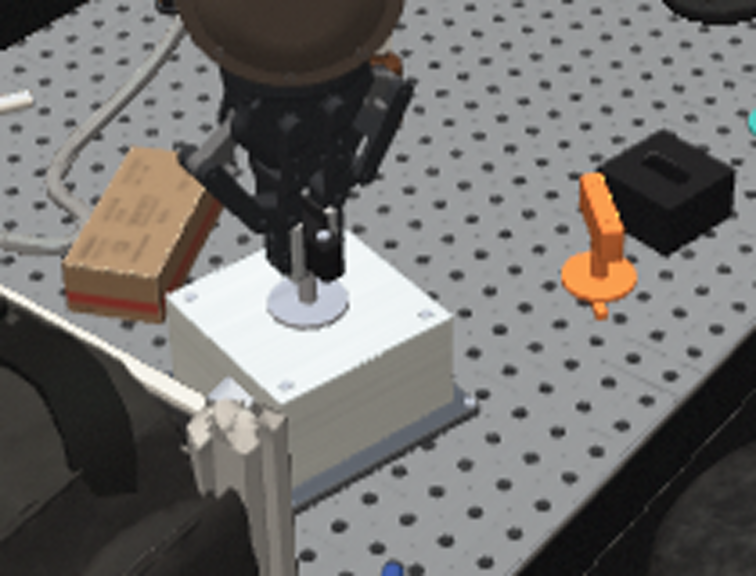

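The flange sits at the roof, the cover is on its base and there is no load. Now the quarter turn.

Request:
servo_tool:
  rows:
    - [0,0,0,0,0,0,-4]
    - [0,0,0,0,0,0,-7]
    - [0,0,0,0,0,0,-8]
    - [0,0,0,0,0,0,-8]
    - [0,0,0,0,0,0,-8]
    - [0,0,0,0,0,0,-8]
    - [0,0,0,0,0,0,-8]
    - [0,0,0,0,0,0,-8]
    - [0,0,0,0,0,0,-8]
    - [0,0,0,0,0,0,-8]
    - [0,0,0,0,0,0,-8]
    - [0,0,0,0,0,0,-7]

```text
clock: 9.95
position: [511.5, 250.3, 106.4]
ee_rot: [-0.613, 0.79, -0.0, 0.0]
contact_force: [1.1, -0.2, -0.7]
gripper_width: 13.2
```

Request:
servo_tool:
  rows:
    - [0,0,0,0,0,0,0]
    - [0,0,0,0,0,0,0]
    - [0,0,0,0,0,0,0]

```text
clock: 10.25
position: [511.5, 250.3, 106.3]
ee_rot: [-0.611, 0.792, 0.0, 0.0]
contact_force: [0.8, 0.6, -0.6]
gripper_width: 13.3
```

Run:
```python
from h import *
go([511.5,250.4,105],75.4);print(read_state()['wrist_torque']); snap('scene','s2'); 
im=load('s2')['image'][200:360,200:410,::-1];cv2.imwrite('pics/c3.png',cv2.resize(im,None,fx=3.6,fy=3.6,interpolation=cv2.INTER_CUBIC))
```

```text
t 10.25 pos [511.5 250.3 106.3] w 13.3 F [ 0.8  0.6 -0.6] j6 -1.0
turn [  0.     0.   179.86]
turn [-0.    0.   -0.14]
shift cm (tool axes now) [-0.01  0.    0.13]
tool x world deg -104.74
[ 0.00831862 -0.00582171 -0.00141469]
```

View pics/c3.png

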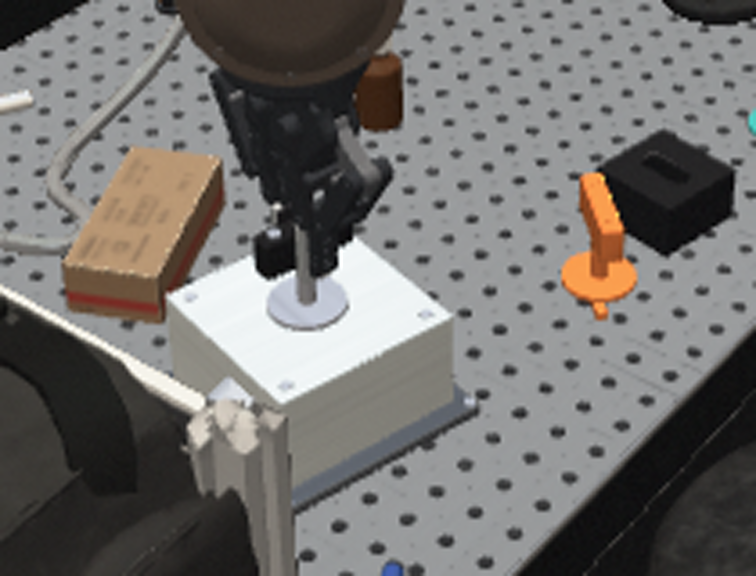

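The handle has turned and the cover hasn't moved. Now a gentle lift, taking up the 5 mm slack first.

Request:
servo_tool:
  rows:
    - [0,0,0,-0.2,0,0,0]
    - [0,0,0,-0.15,0,0,0]
    - [0,0,0,-0.1,0,0,0]
    - [0,0,0,-0.1,0,0,0]
    - [0,0,0,-0.1,0,0,0]
    - [0,0,0,-0.2,0,0,0]
    - [0,0,0,-0.3,0,0,0]
    - [0,0,0,0,0,0,0]
    - [0,0,0,0,0,0,0]

```text
clock: 11.2
position: [511.5, 250.4, 117.9]
ee_rot: [-0.611, 0.791, 0.0, 0.0]
contact_force: [-0.8, 0.1, -4.1]
gripper_width: 13.2
```

The wrist now carries the cover's extra ~3.4 N, so it's hanging on the key. I continue up.

Request:
servo_tool:
  rows:
    - [0,0,0,-0.4,0,0,0]
    - [0,0,0,-0.7,0,0,0]
    - [0,0,0,-1,0,0,0]
    - [0,0,0,-1.2,0,0,0]
    - [0,0,0,-1.2,0,0,0]
    - [0,0,0,-1.2,0,0,0]
    - [0,0,0,-1.2,0,0,0]
    - [0,0,0,-1.2,0,0,0]
    - [0,0,0,-1.2,0,0,0]
    - [0,0,0,-0.8,0,0,0]
    - [0,0,0,-0.4,0,0,0]
    - [0,0,0,0,0,0,0]

```text
clock: 12.4
position: [511.6, 250.5, 223.3]
ee_rot: [-0.611, 0.791, 0.0, 0.0]
contact_force: [-0.2, -0.4, -3.2]
gripper_width: 13.3
```

Request:
servo_tool:
  rows:
    - [0,0,0,0,0,0,0]
    - [0,0,0,0,0,0,0]
    - [0,0,0,0,0,0,0]
    - [0,0,0,0,0,0,0]
    - [0,0,0,0,0,0,0]
    - [0,0,0,0,0,0,0]
    - [0,0,0,0,0,0,0]
    - [0,0,0,0,0,0,0]
    - [0,0,0,0,0,0,0]
    - [0,0,0,0,0,0,0]

```text
clock: 13.4
position: [511.5, 250.3, 222.8]
ee_rot: [-0.611, 0.791, 0.0, 0.0]
contact_force: [0.0, -0.0, -4.4]
gripper_width: 12.9
```

Run:
```python
from h import *
go(None,75.4);print(read_state()['wrist_torque']); snap('scene','s3'); 
im=load('s3')['image'][160:360,200:410,::-1];cv2.imwrite('pics/c4.png',cv2.resize(im,None,fx=3,fy=3,interpolation=cv2.INTER_CUBIC))
```

```text
t 13.4 pos [511.5 250.3 222.8] w 12.9 F [ 0.  -0.  -4.4] j6 -1.0
turn [  0.    -0.   179.96]
turn [ 0.    0.   -0.04]
tool x world deg -104.64
[-0.08017958 -0.01243957 -0.05563978]
```

View pics/c4.png

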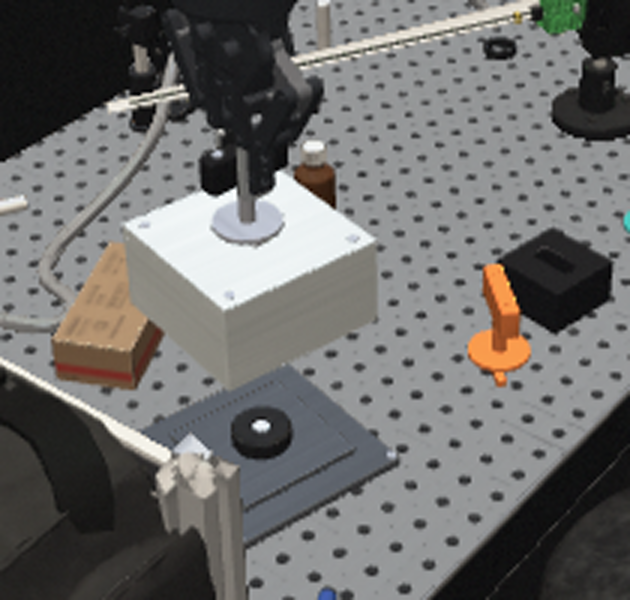

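The cover hangs clear of its base and looks level. I'll check the tilt numerically with PnP on its visible corners.

Run:
```python
from h import *
for i in range(2):
    s=read_state();print(s['wrist_torque'].round(3),s['contact_force'].round(1),s['joint_vel'].round(4))
    d=snap('scene','s4')
img=np.array([(123,228),(227,308),(376,242),(230,387),(376,318),(143,225),(230,296),(354,240)],float)/3+[200,160]
# left, near, right: object frame with near at (+,+)
h=55.;q=45
obj=np.array([(-h,h,60),(h,h,60),(h,-h,60),(h,h,0),(h,-h,0),(-q,q,60),(q,q,60),(q,-q,60)])
for o,n in((obj,'a'),(obj*[1,-1,1],'b')):
    ok,r,t=cv2.solvePnP(o,img,d['mtx'],None)
    e=np.linalg.norm(cv2.projectPoints(o,r,t,d['mtx'],None)[0][:,0]-img,axis=1)
    M=d['extrinsics'][:3,:3]@np.diag([1,-1,-1.]);Z=M@cv2.Rodrigues(r)[0];T=M@t[:,0]+d['extrinsics'][:3,3]
    print(n,e.round(1),'z',Z[:,2].round(3),'tilt',np.arccos(Z[2,2]).round(3),'origin',T.round(1),'yaw',np.degrees(np.arctan2(Z[1,0],Z[0,0])))
```

```text
[-0.019  0.017  0.012] [ 0.2 -0.6 -4.1] [ 0.0005  0.0006 -0.0007 -0.001   0.001  -0.001 ]
[-0.042 -0.039  0.007] [-0.6 -0.5 -4.8] [-0.0009  0.002  -0.0006 -0.0002 -0.0011  0.001 ]
a [1.  0.4 0.6 1.2 0.6 1.  0.6 0.7] z [-0.001  0.014 -1.   ] tilt 3.127 origin [-638.9 1512.4 1427.6] yaw -13.77681255360524
b [1.  0.4 0.6 1.2 0.6 1.  0.6 0.7] z [ 0.001 -0.014  1.   ] tilt 0.014 origin [515.1 243.4 112.6] yaw 166.223187433348
```

```bash
python3 -c "
from bench import *
print(job_done())"
```

```text
the job is handed in; nothing more can be done
None
```

The cover is hanging from the key over its base plate, level and still, and the job is handed in at about 13.5 s of the 48 s. `job_done()` gives no verdict, so success rests on my own checks.

**What I did:** I gripped the black key across its handle, lifted it from the stand and carried it over the cover. I lined it up from the wrist image and pushed the bar through the slot without contact force. I turned it 90° with the cover still on its base, then lifted slowly.

**Last checks:**
- **Load:** the wrist carries about 4.1 to 4.8 N, which fits the key plus the cover.
- **Tilt:** about 0.014 rad, from the cover's corners in the scene camera.
- **Bar across the slot:** the key is about 90° from the slot.
- **Motion:** joint speeds were within about 0.002 rad/s of zero, and the fingers are visibly clear of the roof.
- **Bystanders:** none touched, as far as the pictures show. I did not measure their positions afterwards.

**Disagreements:**
- **Height:** the rim is about 113 mm above the worktop by camera, but about 119 mm by the arm's position. Both are within the 90 to 160 mm range.
- **Horizontal position:** camera and arm differ by about 8 mm, against the 50 mm allowed.
- **Wrist torque:** one reading showed −0.08 N m; repeats gave −0.02 to −0.04, so I took it as noise.

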